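# Take a twist-locked solenoid coil off a leaning valve stem

### The job

Take the solenoid coil off the valve's leaning stem: it is held by two small lugs near the stem's top, so turn it until its keyways line up with the lugs, then draw it straight off along the stem. Set it down, without dropping it, standing upright with its connector end up in the empty blue tray, let go, and leave the other things on the bench where they are.

Things in the scene. Friction and masses are not known exactly. Their poses are not given: they have to be found in the camera images.
- coil: Solenoid coil to be removed: copper winding between two black square end flanges, with steel side plates; 56 x 56 mm across (flat faces on +-x and +-y), 62 mm tall, about 0.35 kg. Origin: centre of its underside, z along its bore to the connector end; a 9 x 9 x 12 mm connector block stands on the top flange near the corner (+21, +21) mm. At the start it sits on the stem's seat.
- coil_top (a point): Centre of the coil's top face, 62 mm above its underside (axes as the coil's). The bore is 24 mm wide across y; two keyways run along +x and -x, 14 mm wide, reaching 19 mm from the axis, through the coil's full height.
- stem: Steel stem of the valve, fixed, 20 mm diameter, 84 mm long, leaning 0.5 rad (29 degrees) from vertical, top roughly towards the robot. Origin: on the seat, on the axis, 105 mm above the table; z runs up along the stem.
- stem_lugs (a point): Point on the stem's axis amid its two lugs (180 degrees apart, each 6 mm wide, 66 to 73 mm above the seat, reaching 17 mm from the axis). Which way they point is not reported: find it by feel or sight. Seated, the coil can rise 4 mm. It starts 0.5 rad or more from release; a turn of at most 1.57 rad, one way or the other, lines the keyways up; it passes within about 0.2 rad.
- valve: The fixed valve and its block that carry the stem: 150 x 110 mm foot, 50 mm high, with an 80 x 80 mm aluminium body leaning with the stem. Origin: centre of the underside, on the table; the stem leans towards its -x.
- tray: The empty shallow blue tray, fixed: 140 x 140 mm outside, walls 4 mm thick and 20 mm high, floor 4 mm thick. Origin: centre of the underside, on the table.
- full_tray: A like blue tray that already holds steel fittings up to 38 mm high, fixed; not to be used. It may have changed places with the empty one. Origin: centre of the underside.
- spanner: Spanner, 180 mm long, lying on the table; bystander. Origin: underside.
- sealant: Bottle, 48 mm diameter, 110 mm tall; bystander. Origin: centre of the underside.
- grease: Can, 70 mm diameter, 60 mm tall; bystander. Origin: centre of the underside.
- bush: Steel bush, 56 mm outside diameter, 30 mm tall, near the trays; bystander. Origin: centre of the underside.
- adaptor: Brass adaptor, 40 mm diameter, 60 mm tall; bystander. Origin: centre of the underside.
- carton: Carton, 90 x 120 x 60 mm; bystander. Origin: centre of the underside.
Mind the look-alikes: they are no part of the job. What is shaped like the coil but pink or red is not meant.

How it is judged:
By the outcome, as a careful person would: the job done as asked, in the order asked, and still so for the second after the job is handed in, with the robot touching nothing.
It also fails if it takes over 72 s, if anything falls off the work surface, if the arm or the gripper's body presses on something with over 40 N, if the wrist force passes 120 N, or if a joint passes its speed limit or range.

### The arm

A 6-joint arm with a two-finger parallel gripper is mounted at the origin on the work surface. World frame = base frame: x ahead of the robot, y to its left, z up, the work surface at z = 0. Lengths are in m, angles in degrees, forces in N, time in s.
With the tool pointing down it reaches from about 0.35 to 0.775 m from the base axis. Payload 5.5 kg.
Tool frame: the origin (TCP) lies at the very end of the fingers, on their centre line; the grasp point (between the pads) lies 19 mm behind it; z points along the fingers, y is the line along which they close (so a half turn about z gives the same grasp; the last joint's range is limited). The gripper opens to 85 mm and grips with 20 to 120 N. Pads are 22 mm wide; open, the fingers measure 114 mm over their backs; the gripper's body (76 mm by 85 mm) begins 54 mm behind the grasp point. The pads swing forward as they close: fully open they stand 13 mm farther back than shut.
Start: joints at [-71.081, 17.945, 2.641, 74.691, 0, 82.002], TCP at [0.26, -0.513, 0.231] pointing down, gripper open.
Joint ranges: [-158.12, 158.12], [-49.38, 96.58], [-58.88, 72.47], [-126.05, 133.96], [-84.25, 85.87], [-180, 180]. Speed limits (degrees/s): [147.25, 147.25, 180, 180, 180, 180].

### API

Orientations are given as [roll, pitch, yaw] about the fixed x, y, z axes, in that order (R = Rz(yaw) Ry(pitch) Rx(roll)).
In Python, from workcell import move_pose, move_straight, move_j, let_go, clamp, sleep, solve_ik, grab_frame, get_calibration, PlanningError, hand_in, read_clock, read_q, read_qd, read_joint_torque, read_tcp_pos, read_tcp_rot, read_force, read_torque, read_opening, read_grasp_force gives the robot as it stands. Calls block until the motion is done:
- move_pose(position, orientation): joint-space move of the TCP to a pose.
- move_straight(position, orientation=None, vel=0.15, f_stop=None): straight line of the TCP; orientation=None keeps the orientation; vel is the mean speed in m/s. With f_stop (N) it stops when the force on the tool has changed by that much, and returns True; else False.
- move_j(angles): joint-space move.
- let_go() and clamp(): open the fingers fully, or close them until they stop; the grip force is fixed at half the most.
- sleep(seconds).
- solve_ik(position, orientation): joint angles nearest the present ones, or None.
- grab_frame(name): name is "side" or "top" or "wrist"; returns (picture, depth): 384x512x3 uint8, red, green, blue; 384x512 float32, m along the optical axis (not along the pixel's ray), 0 where there is no reading.
- get_calibration(name): a dict with "camera_matrix" (3x3 intrinsics, pixels), "origin" and "rotation" of the camera in the world; the wrist camera has in their place "T_tool_cam" (4x4, takes a point from camera to tool coordinates, whose origin is the TCP and whose axes are the flange's). Camera axes: x right, y down, z forward; pixel columns grow to the right and rows downward; lengths in m; the calibration is good to about 2 mm. The wrist camera is an equidistant fisheye: a pixel r from the principal point sees the ray r / f radians off the axis. A picture is of the moment at which its call begins: read the wrist's pose just before it. get_calibration takes no time and is no camera call.
A pose or a line that the arm cannot do raises PlanningError and nothing moves.
- hand_in(): hands the job in; it is judged then, once.
Readings, each from a call of its own:
- read_clock(): time.
- read_q(): joint angles.
- read_qd(): joint speeds.
- read_joint_torque(): joint torques, N m.
- read_tcp_pos(): TCP position.
- read_tcp_rot(): TCP orientation.
- read_force(): force on the tool from outside, world axes, zero at the start.
- read_torque(): the same for the moment, N m.
- read_opening(): finger opening in m.
- read_grasp_force(): force on a finger pad.
Only numpy, scipy, OpenCV 4.12 (cv2) and the standard library are available. Lean on these libraries where they do the work, as an engineer would, in place of code of your own. Each camera call takes 0.05 s, during which the arm holds its last target. There are 200 camera calls.

## Working session

There is one attempt and no reset: what is moved stays moved. The work goes in short steps, each a Python script; the robot and the scene stay as the last script left them, time stands still between calls to the robot, and variables do not carry over. Pictures are saved under pics/ and viewed, at most 10 in all, crops included, and the job is handed in when it is done.

```bash
mkdir -p pics; ls; python3 - <<'E'
from workcell import *
import cv2, numpy as np
for n in("top","side"):
    im,d=grab_frame(n); np.savez(f"{n}.npz",im=im,d=d); cv2.imwrite(f"pics/{n}.png",cv2.resize(im[:,:,::-1],(800,600)))
    c=get_calibration(n); print(n,c)
print(get_calibration("wrist"),read_clock())
E
```

```text
pics
top {'camera_matrix': array([[357.42519436,   0.        , 258.22726745],
       [  0.        , 357.42519436, 188.89811873],
       [  0.        ,   0.        ,   1.        ]]), 'origin': array([ 0.4060098 , -0.02337679,  1.15148924]), 'rotation': array([-1.72837024e+02, -2.67510814e-02, -9.02852312e+01])}
side {'camera_matrix': array([[398.59789302,   0.        , 261.37581025],
       [  0.        , 398.59789302, 194.0646275 ],
       [  0.        ,   0.        ,   1.        ]]), 'origin': array([-0.14630632,  0.6125652 ,  0.67395145]), 'rotation': array([-119.88013101,    0.84556008, -135.18746921])}
{'camera_matrix': array([[297.31863964,   0.        , 253.60972381],
       [  0.        , 297.31863964, 185.87104116],
       [  0.        ,   0.        ,   1.        ]]), 'T_tool_cam': array([[-1.28638654e-03, -9.44621472e-01, -3.28159443e-01,
         8.43478935e-02],
       [ 9.99998885e-01, -9.66463893e-04, -1.13799121e-03,
        -7.91418459e-04],
       [ 7.57816683e-04, -3.28160541e-01,  9.44621662e-01,
        -1.41976312e-01],
       [ 0.00000000e+00,  0.00000000e+00,  0.00000000e+00,
         1.00000000e+00]])} 0.1
```

View pics/top.png

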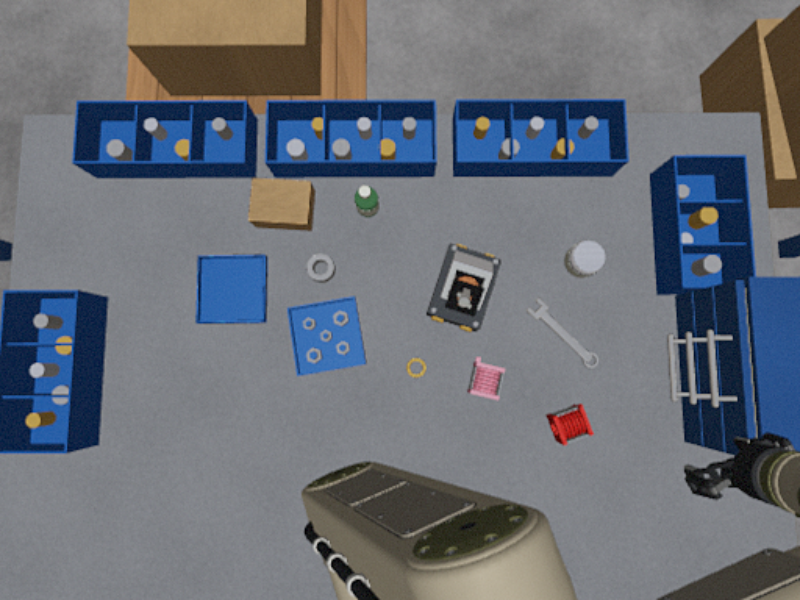

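View pics/side.png

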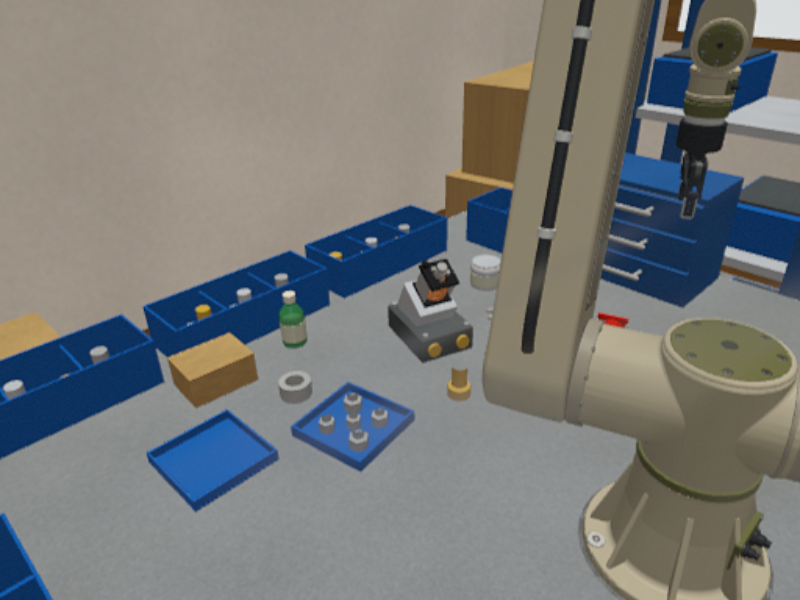

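Top view (800x600 picture):
- **Coil:** copper and black, on the leaning valve at (465,290).
- **Look-alikes:** pink spool (487,380), red spool (570,425), bush (320,267). I choose the one on the valve.
- **Trays:** the empty tray is at (232,289); the one with fittings is at (327,336).
- **Adaptor:** (417,367).

Next I measure the tray and valve.

```bash
cat > h.py <<'E'
from workcell import *
import numpy as np, cv2
from scipy.spatial.transform import Rotation as R
def rot(e): return R.from_euler('xyz',e,degrees=True)
def cloud(n):
    z=np.load(n+'.npz'); c=get_calibration(n); K=c['camera_matrix']; d=z['d']
    v,u=np.mgrid[:384,:512]
    P=np.stack([(u-K[0,2])/K[0,0]*d,(v-K[1,2])/K[1,1]*d,d],-1)
    return z['im'],P@rot(c['rotation']).as_matrix().T+c['origin'],d
def rect(P):
    (c,s,a)=cv2.minAreaRect((P[:,:2]*1000).astype(np.float32)); return np.round(c,1),np.round(s,1),round(a,1)
E
python3 - <<'E'
from h import *
im,P,d=cloud('top'); hsv=cv2.cvtColor(im,cv2.COLOR_RGB2HSV)
v,u=np.mgrid[:384,:512]; s=.64
def win(x0,y0,x1,y1): return (u>x0*s)&(u<x1*s)&(v>y0*s)&(v<y1*s)&(d>0)
blue=(hsv[...,0]>100)&(hsv[...,0]<125)&(hsv[...,1]>120)
for w in((185,240,280,335),(280,285,375,385)): 
    m=win(*w)&blue; print('tray',rect(P[m]),np.percentile(P[m][:,2],[5,50,98]))
w=win(410,230,515,345); z=P[...,2]
m=w&(z>.035)&(z<.062); print('foot',rect(P[m]))
for lo,hi in((.09,.12),(.12,.15),(.15,.17),(.17,.2)):
    m=w&(z>lo)&(z<hi); print(lo,m.sum(),P[m].mean(0) if m.any() else 0)
# stem top
i=np.argmax(np.where(w,z,0)); print('highest',P.reshape(-1,3)[i])
ims,Ps,ds=cloud('side')
m=(u>420*s)&(u<465*s)&(v>250*s)&(v<300*s)&(ds>0); i=np.argmax(np.where(m,Ps[...,2],0)); print(Ps.reshape(-1,3)[i])
E
```

```text
tray (array([565.1, 333.2]), array([138.5, 149.5]), 0.6) [0.00012275 0.00404892 0.02106175]
tray (array([467.2, 136.2]), array([138.5, 144.3]), 9.5) [-0.00010187  0.00384496  0.02122182]
foot (array([ 564.5, -146. ]), array([110.4, 162.2]), 71.2)
0.09 315 [ 0.58146871 -0.14850715  0.10846162]
0.12 183 [ 0.54484024 -0.13756739  0.13577099]
0.15 215 [ 0.53002634 -0.13541056  0.16028269]
0.17 106 [ 0.53441346 -0.13202187  0.17515791]
highest [ 0.5239864  -0.13010613  0.18447559]
[ 0.51924093 -0.12828941  0.18505235]
```

```bash
cat >> h.py <<'E'
az=np.radians(161.2)
A=np.array([np.sin(.5)*np.cos(az),np.sin(.5)*np.sin(az),np.cos(.5)])
HX=np.array([np.cos(az)*np.cos(.5),np.sin(az)*np.cos(.5),-np.sin(.5)]) # perpendicular to A, in lean plane, pointing down/robotward
HY=np.cross(A,HX)
def ori(phi):
    "tool z=-A, tool y at angle phi (deg) from HX about A"
    p=np.radians(phi); y=np.cos(p)*HX+np.sin(p)*HY; z=-A; x=np.cross(y,z)
    return R.from_matrix(np.stack([x,y,z],1)).as_euler('xyz',degrees=True)
TOP=np.array([.527,-.132,.179])
def wristshot(name):
    p=np.array(read_tcp_pos()); e=read_tcp_rot(); im,d=grab_frame('wrist')
    np.savez(name+'.npz',im=im,d=d,p=p,e=e); return im,d
def wray(z,uv):
    c=get_calibration('wrist');K=c['camera_matrix'];T=c['T_tool_cam'];uv=np.atleast_2d(uv).astype(float)
    q=(uv-K[:2,2])/K[0,0]; th=np.hypot(*q.T); k=np.sinc(th/np.pi)
    dc=np.c_[q*(np.sin(th)/np.maximum(th,1e-9))[:,None],np.cos(th)]
    Rt=rot(z['e']).as_matrix(); return z['p']+Rt@T[:3,3], dc@T[:3,:3].T@Rt.T
E
python3 - <<'E'
from h import *
print(read_q(),read_force())
for phi in range(-180,180,30):
    q=solve_ik(TOP+.09*A,ori(phi)); q2=solve_ik(TOP-.06*A,ori(phi))
    print(phi,None if q is None else np.round(q),None if q2 is None else np.round(q2))
E
```

```text
[-7.10805046e+01  1.79858149e+01  2.58207007e+00  7.46925623e+01
 -1.57259569e-03  8.20027728e+01] [0.19557411 0.34039002 0.05745004]
-180 [-25. -14. -34.  41.   3.  85.] [-24.   2. -41.  18.   2.  86.]
-150 [-25. -14. -34.  41.   3.  55.] [-24.   2. -41.  18.   2.  56.]
-120 [-25. -14. -34.  41.   3.  25.] [-24.   2. -41.  18.   2.  26.]
-90 [-25. -14. -34.  41.   3.  -5.] [-24.   2. -41.  18.   2.  -4.]
-60 [-25. -14. -34.  41.   3. -35.] [-24.   2. -41.  18.   2. -34.]
-30 [-25. -14. -34.  41.   3. -65.] [-24.   2. -41.  18.   2. -64.]
0 [-25. -14. -34.  41.   3. -95.] [-24.   2. -41.  18.   2. -94.]
30 [ -25.  -14.  -34.   41.    3. -125.] [ -24.    2.  -41.   18.    2. -124.]
60 [ -25.  -14.  -34.   41.    3. -155.] [ -24.    2.  -41.   18.    2. -154.]
90 [-25. -14. -34.  41.   3. 175.] [-24.   2. -41.  18.   2. 176.]
120 [-25. -14. -34.  41.   3. 145.] [-24.   2. -41.  18.   2. 146.]
150 [-25. -14. -34.  41.   3. 115.] [-24.   2. -41.  18.   2. 116.]
```

```bash
python3 - <<'E'
from h import *
q=read_q(); 
move_pose(list(TOP+.10*A),list(ori(-90))); sleep(.2)
im,d=wristshot('w1'); z=np.load('w1.npz'); print(z['p'],z['e'],read_clock())
c=get_calibration('wrist');K=c['camera_matrix'];T=c['T_tool_cam']
cv2.imwrite('pics/w1.png',cv2.resize(im[60:310,130:380,::-1],(600,600),interpolation=cv2.INTER_CUBIC))
E
```

```text
[ 0.48174532 -0.11728184  0.26666851] [179.99411948  28.62284498 161.1167582 ] 2.0083
```

View pics/w1.png

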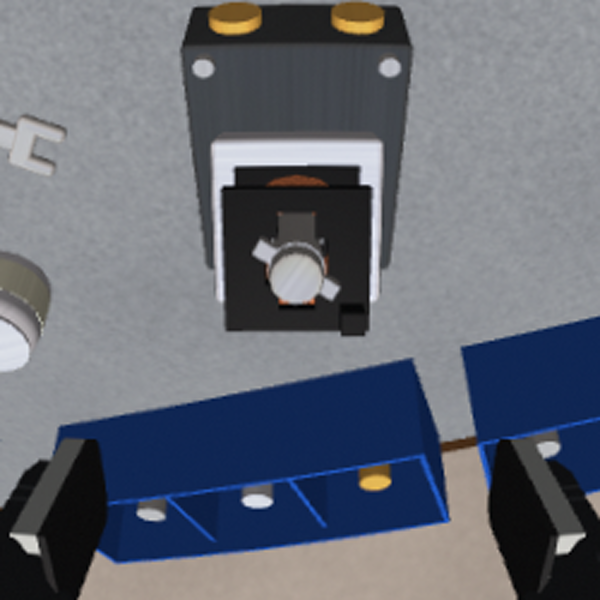

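The close crop confirms the coil:
- **Flange:** black, corners at about (222,187), (371,187), (369,331) and (226,331), with the connector at (352,320).
- **Stem and keyways:** stem top at (297,279), keyways running vertically in the picture.
- **Lugs:** at (264,251) and (330,289).

Now I compute the angles and the axis.

```bash
python3 - <<'E'
from h import *
z=np.load('w1.npz'); d=z['d']
f=lambda pts:np.array(pts)*250/600+[130,60]
c=get_calibration('wrist');T=c['T_tool_cam']
def depthpt(uv):
    o,r=wray(z,[uv]); Rt=rot(z['e']).as_matrix(); ax=Rt@T[:3,:3]@[0,0,1]
    i,j=np.round(uv).astype(int); dd=np.median(d[j-2:j+3,i-2:i+3]); return o+r[0]*dd/(r[0]@ax)
t=depthpt(f([297,279])); print('stemtop by depth',t,'on coil flange h:',[(depthpt(f(p))-t)@A*1000 for p in((240,215),(355,210),(240,315),(335,315))])
def onplane(pts,h):
    o,r=wray(z,f(pts)); p0=t-(.084-h)*A
    return o+r*((p0-o)@A/(r@A))[:,None]
uv=lambda P:np.c_[(P-t)@HX,(P-t)@HY]*1000
cc=uv(onplane([(222,187),(371,187),(369,331),(226,331)],.062)); print('corners',cc.round(1),cc.mean(0))
for i in range(4):
    e=cc[(i+1)%4]-cc[i]; print(np.degrees(np.arctan2(e[1],e[0])).round(1),np.hypot(*e).round(1))
L=uv(onplane([(264,251),(330,289)],.073)); e=L[1]-L[0]; print('lugs',L.round(1),np.degrees(np.arctan2(e[1],e[0])))
k=uv(onplane([(297,213),(297,305)],.062));e=k[1]-k[0];print('key',k.round(1),np.degrees(np.arctan2(e[1],e[0])))
print('conn',uv(onplane([(352,320)],.062)))
# stem top circle via bright, depth-near pixels
im=z['im'];g=cv2.cvtColor(im,cv2.COLOR_RGB2HSV)
# valve seat expected from foot
print('t-.084A',t-.084*A)
E
```

```text
stemtop by depth [ 0.51452192 -0.12817267  0.17802793] on coil flange h: [np.float64(-22.177035128924654), np.float64(-22.385848410237955), np.float64(-22.169082698039336), np.float64(-20.998282250272762)]
corners [[ 28.8  27.5]
 [ 28.6 -27.3]
 [-28.1 -28. ]
 [-28.   27.8]] [0.33170636 0.00824514]
-90.1 54.8
-179.2 56.7
89.9 55.9
-0.3 56.7
lugs [[  7.2  11.8]
 [ -7.2 -12. ]] -121.11571785970898
key [[ 18.8  -0. ]
 [-17.3   0.1]] 179.86540341671426
conn [[-23.476921  -21.2656765]]
t-.084A [ 0.55264514 -0.14115087  0.104311  ]
```

```bash
cat >> h.py <<'E'
T0=np.array([.51452,-.12817,.17803]); SEAT=T0-.084*A
def st(*a):
    print(*a,'t',round(read_clock(),2),'F',np.round(read_force(),1),'M',np.round(read_torque(),2),'op',round(read_opening(),4),'g',round(read_grasp_force(),1),'rel',(np.array([A,HX,HY])@(np.array(read_tcp_pos())-SEAT)*1000).round(1),'q6',round(read_q()[5],1))
E
python3 - <<'E'
from h import *
o=list(ori(-90))
move_straight(list(T0+.04*A),o,vel=.12)
print(move_straight(list(SEAT+.021*A),o,vel=.08,f_stop=12)); st('down')
clamp(); st('clamp')
F0=np.array(read_force())
print(move_straight(list(SEAT+.023*A),o,vel=.01,f_stop=25)); st('up2')
E
```

```text
False
down t 4.06 F [ 0.3 -0.6  0.1] M [0.23 0.4  0.02] op 0.0853 g 0.0 rel [21.4 -0.4  0. ] q6 -4.3
clamp t 4.44 F [-4.4  0.7  6.2] M [ 0.2   0.65 -0.07] op 0.0553 g 63.1 rel [21.5 -0.3  0.1] q6 -4.3
False
up2 t 4.79 F [-0.2 -0.8 -3.8] M [ 0.1   0.81 -0.12] op 0.055 g 64.2 rel [22.7  1.   0.1] q6 -4.3
```

```bash
python3 - <<'E'
from h import *
q=np.array(read_q())
for k in (20,40,59):
    g=q.copy(); g[5]-=k; move_j(list(g)); sleep(.1); st(k)
    if np.linalg.norm(read_force())>40: break
else:
    print(move_straight(list(SEAT+.035*A),list(ori(-90+59)),vel=.02,f_stop=15)); st('lift')
im,d=wristshot('w2'); cv2.imwrite('pics/w2.png',cv2.resize(im[60:360,100:400,::-1],(600,600)))
E
```

```text
20 t 5.32 F [ 2.1 -2.1 -4.6] M [-0.15  0.56 -0.18] op 0.0554 g 64.2 rel [22.6  0.9  0.2] q6 -24.2
40 t 5.84 F [ 2.1 -0.  -2.6] M [0.19 0.46 0.04] op 0.0551 g 64.2 rel [22.7  1.  -0.2] q6 -44.2
59 t 6.36 F [ 1.  -2.3 -3.2] M [-0.19  0.61 -0.19] op 0.0553 g 64.2 rel [22.6  1.   0.3] q6 -63.2
False
lift t 7.12 F [-0.9 -0.5 -4.1] M [ 0.15  0.83 -0.06] op 0.0552 g 64.3 rel [35.   0.4 -0.2] q6 -63.4
```

View pics/w2.png

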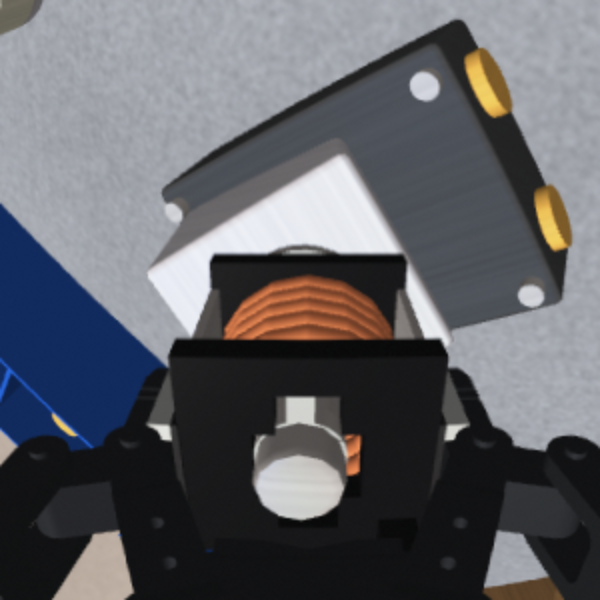

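```bash
python3 - <<'E'
from h import *
o=list(ori(-31))
print(move_straight(list(SEAT+.13*A),o,vel=.05,f_stop=20)); st('off')
best=None
for y in(0,90,180,-90):
    q=solve_ik([.565,.333,.16],[180,0,y])
    if q is None: continue
    s=abs(np.array(q)-read_q()).max(); print(y,np.round(q))
    if best is None or s<best[0]: best=(s,y)
print(best); o=[180,0,best[1]]
move_straight([.50,-.05,.25],vel=.15)
move_pose([.565,.333,.16],o); sleep(.2); st('over')
im,d=grab_frame('side'); cv2.imwrite('pics/s2.png',cv2.resize(im[100:340,50:370,::-1],(800,600)))
E
```

```text
False
off t 9.22 F [-0.4  0.5 -4.2] M [ 0.27  0.79 -0.05] op 0.0555 g 64.3 rel [129.8   0.2  -0. ] q6 -64.0
0 [  24.   28.    8.   70.    0. -156.]
90 [ 24.  28.   8.  70.   0. 114.]
180 [24. 28.  8. 70.  0. 24.]
-90 [ 24.  28.   8.  70.   0. -66.]
(np.float64(47.96631093882709), -90)
over t 11.57 F [ 0.  -0.4 -3.8] M [0.02 0.   0.02] op 0.0556 g 64.2 rel [ 117.1   95.8 -452. ] q6 -66.5
```

View pics/s2.png

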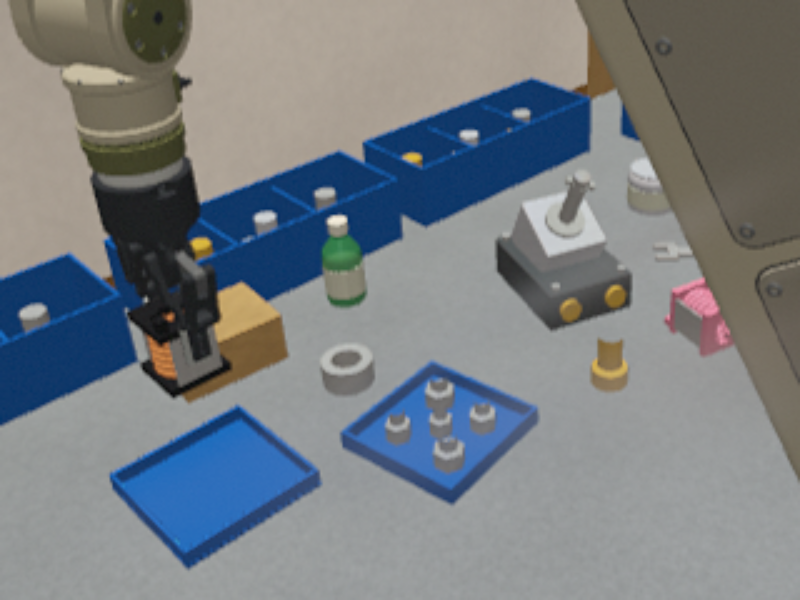

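The coil is held upright at (185,340), clear of the stem, with the empty tray below at (215,485). I'll lower it with contact detection.

```bash
python3 - <<'E'
from h import *
o=[180,0,-90]
move_straight([.565,.333,.036],o,vel=.1); sleep(.2); st('near')
print(move_straight([.565,.333,.020],o,vel=.01,f_stop=4)); st('touch'); print(read_tcp_pos())
im,d=grab_frame('side'); cv2.imwrite('pics/s3.png',cv2.resize(im[200:340,50:237,::-1],(800,600)))
E
```

```text
near t 13.21 F [ 0.1 -0.3 -5.2] M [ 0.03 -0.   -0.03] op 0.0554 g 64.1 rel [   8.1  156.  -453.1] q6 -66.5
True
touch t 14.24 F [-0.2  0.1  6. ] M [0.02 0.01 0.05] op 0.0555 g 65.1 rel [  -1.6  161.7 -452.8] q6 -66.5
[0.56495891 0.33295856 0.02541062]
```

View pics/s3.png

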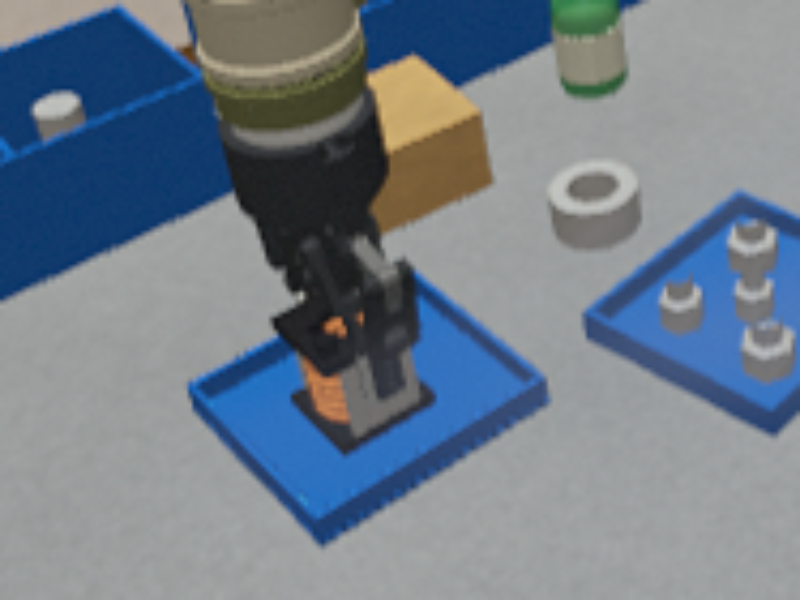

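The coil stands on the tray floor, well inside the walls, with its base at (365,420). Contact came at the predicted height. I'll release and retreat.

```bash
python3 - <<'E'
from h import *
let_go(); sleep(.3); st('open')
print(move_straight([.565,.333,.2],[180,0,-90],vel=.08,f_stop=15))
move_straight([.48,.25,.26],vel=.15); sleep(.5); st('away')
im,d=grab_frame('side'); cv2.imwrite('pics/s4.png',cv2.resize(im[130:340,50:330,::-1],(800,600)))
E
```

```text
open t 15.0 F [ 0.4 -0.   0. ] M [ 0.03  0.02 -0.01] op 0.0855 g 0.0 rel [  -2.8  164.  -451.5] q6 -66.5
False
away t 18.89 F [-0.2 -0.1 -0.9] M [ 0.01  0.03 -0.04] op 0.0854 g 0.0 rel [ 229.9   96.4 -347. ] q6 -71.0
```

View pics/s4.png

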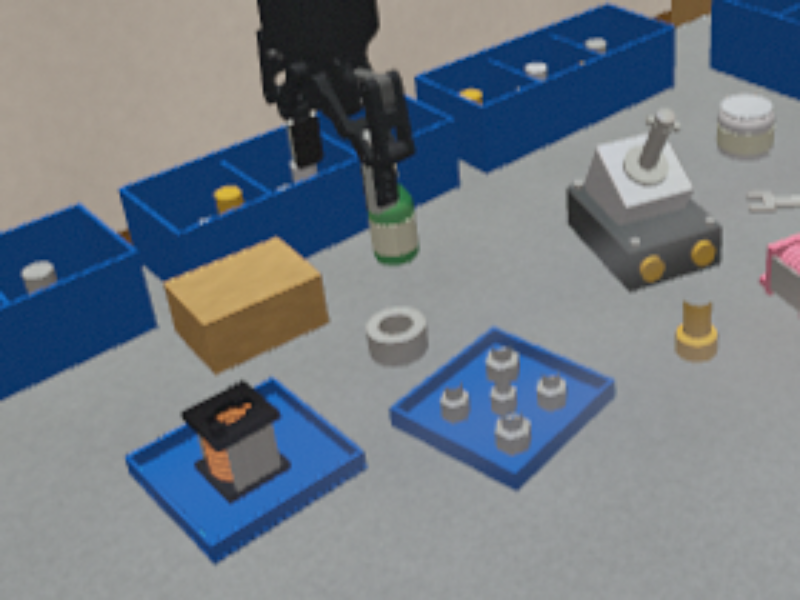

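The coil stands upright and free in the empty tray at (237,440), with its connector end up, and the other things are undisturbed.

```bash
python3 -c "
from workcell import *
print(hand_in())"
```

```text
the job is handed in; nothing more can be done
None
```

The coil is off the stem and stands upright, connector end up, in the empty blue tray; the other things in view look unmoved, and I handed the job in about 19 s into the 72 s allowed.

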